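Set a contact gap with a flat gauge

ROBOT

A 7-joint arm with a two-finger parallel gripper is mounted at the origin on the work surface; the furniture and walls round the work are solid. World frame = base frame: x ahead of the robot, y to its left, z up, the work surface at z = 0. Lengths are in m, angles in rad, forces in N, time in s.
With the tool pointing down it reaches from about 0.35 to 0.9 m from the base axis. Payload 19.9 kg.
Tool frame: the origin (TCP) lies midway between the tips of the shut fingers; the grasp point (between the pads) lies 19 mm behind it; z points along the fingers, y is the line along which they close (so a half turn about z gives the same grasp; the last joint's range is limited). The gripper opens to 94 mm and grips with 3 to 60 N. Pads are 16 mm wide; open, the fingers measure 119 mm over their backs; the gripper's body (75 mm by 177 mm) begins 78 mm behind the grasp point.
Start: joints at [1.294, 0.417, -0.01, 1.614, 0.005, 1.111, -0.053], TCP at [0.145, -0.608, 0.205] pointing down, gripper open.
Joint ranges: [-2.81, 2.81], [-0.39, 2.02], [-1.27, 1.25], [0.06, 2.57], [-1.19, 4.33], [0.19, 2], [-2.82, 2.82]. Speed limits (rad/s): [1.89, 1.89, 2.39, 2.39, 3.01, 3.01, 3.01].

INTERFACE

Orientations are given as [roll, pitch, yaw] about the fixed x, y, z axes, in that order (R = Rz(yaw) Ry(pitch) Rx(roll)).
In Python, from plant import r gives the robot as it stands.
- The arm moves only by the tool apply_moves, never from a script. Its argument "targets" is a list of rows, each an object of numbers: "dx", "dy", "dz": the shift along the tool's x, y, z in units of 150 mm (1.0 is 150 mm); "rx", "ry", "rz": the turn, a rotation vector about the tool's x, y, z in units of 0.08 rad (1.0 is 0.08 rad); "claw": the opening, from -1 (shut) to 1 (fully open). A call has 1 to 12 rows; each row shifts and turns the commanded pose from where the row before left it, along the tool's axes as they then stand; what a row does not reach is not made up. A row lasts 1/10 s, in which the tool goes at most 50 mm and 8.59 degrees, less where a joint would pass 70% of its speed; a pose out of reach is approached as far as the arm can. A call with a number of a shift or a turn outside -1 to 1 is refused whole. A call with a gripper value outside its range is refused whole. The fingers move at their own pace and stop on an object; "squeeze" is the grip in N (left out, the last holds). Time passes only in rows, so rows that do not move let the fingers close. It gives the time, the measured TCP pose, the force, the opening and the grip force at its end, in the units of the state.
- r.get_state(): the state, without advancing time (a new reading comes with each control period).
- r.capture(name): name is "scene" or "top"; returns a dict with "image" (384x512x3 uint8, red, green, blue), "z_map" (384x512 float32, m along the optical axis (not along the pixel's ray), 0 where there is no reading), "mtx" (3x3 intrinsics, pixels), "k1" (the pictures are not rectified: a ray, as slopes to the right and down, at radius r is drawn at 1 + k1 r^2 times it, then the intrinsics apply), "eye" and "attitude" of the camera in the world. Camera axes: x right, y down, z forward; pixel columns grow to the right and rows downward; lengths in m; the calibration is good to about 2 mm. A picture is of the moment at which its call begins.
- r.sign_off(): hands the job in; it is judged then, once.
The state is a dict: "clock": time; "q": joint angles; "qvel": joint speeds; "effort": joint torques, N m; "tcp_pos": TCP position; "orientation": TCP orientation; "wrist_force": force on the tool from outside, world axes, zero at the start; "torque": the same for the moment, N m; "grip_width": finger opening in m; "grasp_force": force on a finger pad.
Only numpy, scipy, OpenCV 4.12 (cv2) and the standard library are available. Lean on these libraries where they do the work, as an engineer would, in place of code of your own. Each camera call takes 0.05 s, during which the arm holds its last target. There are 200 camera calls.

TASK

Take the gauge with the thin blade and slide its blade into the open gap between the two jaws of the fixture, under the bridge, from the side where the base plate is bare, until the dark line across the blade is level with the faces of the jaws on that side. Then close the sliding jaw onto the blade until the blade is nipped between both jaws, and leave the gauge standing there. Leave the thick gauge where it is.

Things in the scene. Friction and masses are not known exactly. Their poses are not given: they have to be found in the camera images.
- fixture: Gap fixture fixed to the desk: grey metal base plate 160 x 125 x 10 mm with two steel jaws on it. Origin at desk level, at the jaws' front face (x) and the fixed jaw's gap face (y); x points into the gap (the way the blade enters), y from the gap into the fixed jaw, z up. Plate: x -100 to +60, y -75 to +50 mm; its bare front carries the gauge's handle. Fixed jaw: x 0 to 50, y 0 to 36, top z 38 mm.
- gap_mouth (a point): Fixture point [0, 0, 10] mm: front lower edge of the fixed jaw's gap face, on the plate's top. The gap reaches from here to -(jaw value) in y, is 50 mm deep in x, open at both ends; its front faces the bare plate, roughly to the robot's right. A bridge on the fixed jaw covers it at x 7 to 43, y -22 to +36 mm: underside 39 mm, top 46 mm above the desk (screw heads to 50).
- jaw (a joint): Width of the gap in m: 0 = jaws touching, 0.020 = fully open; starts at 0.014 to 0.019. The sliding jaw moves along the fixture's y, towards +y to close; no spring, about 2.5 N of friction, it stays where it is left.
- jaw_post (a point): Centre of the top of the black upright post (14 mm diameter, 38 to 65 mm above the desk) on the sliding jaw, to pinch or push. In the fixture frame it lies at x = 25 mm, y = -35 mm - gap. The jaw's steel block is 50 (x) x 44 (y) mm, 12 to 38 mm above the desk; its outer face lies 9 mm beyond the post's axis, in -y.
- thin_gauge: Gauge to be used, 140 mm long, 0.1 to 0.2 kg. Origin at the underside, mid-length; x along the blade to its tip, z up. Black handle block x -70 to -20 mm, 24 mm wide, z 0 to 36 mm. Steel blade on edge: x -20 to +70 mm, 6 mm thick (y -3 to +3), z 3 to 21 mm. The dark line runs round the blade at x = +20 mm, 50 mm behind the tip.
- thin_gauge_line (a point): Dark line of the thin gauge: point in the middle of the blade's top edge, at [20, 0, 21] mm in the gauge's frame. With the gauge standing on the base plate it is 31 mm above the desk.
- thin_gauge_grip (a point): Grasp point in the handle of the thin gauge, at [-45, 0, 27] mm in its frame; fingers close along the gauge's y over 24 mm.
- thick_gauge: The other gauge, to be left alone: same shape and handle, but the blade is 12 mm thick. Same frame. Which gauge lies nearer the robot and which farther changes.

How it is judged:
On the way:
1. the thin blade is in the gap, its line within 8 mm of the jaws' front faces, while the jaw is still open (gap over 9 mm) (x of thin_gauge_line in the frame of fixture between -0.008 and 0.008 m and y of thin_gauge_line in the frame of fixture between -0.017 and 0 m and z of thin_gauge_line in the frame of fixture below 0.0395 m and angle between the x axis of thin_gauge and the x axis of fixture, either way round below 0.2 rad and value of joint jaw above 0.009 m), for 0.2 s.
At the end, for the whole second after the job is handed in: The thin gauge stands upright and at rest on the base plate (tilt under 0.08 rad, height within 2.5 mm), its blade in line with the gap (0.05 rad), its dark line within 4 mm of the jaws' front faces, and the jaw closed onto the 6 mm blade (gap 4.5 to 7.2 mm) (x of thin_gauge_line in the frame of fixture between -0.004 and 0.004 m and y of thin_gauge_line in the frame of fixture between -0.0055 and -0.001 m and z of thin_gauge_line in the frame of fixture between 0.029 and 0.0335 m and angle between the x axis of thin_gauge and the x axis of fixture, either way round below 0.05 rad and angle between thin_gauge's own z axis and vertical below 0.08 rad and value of joint jaw between 0.0045 and 0.0072 m and linear speed of thin_gauge below 0.01 m/s); the robot touches nothing.
It fails at once if the thick gauge is moved by more than 10 mm (distance of thick_gauge from where it was at the start of the episode above 0.01 m).
It also fails if it takes over 56 s, if anything falls off the work surface, if the arm or the gripper's body presses on something with over 40 N, if the wrist force passes 120 N, or if a joint passes its speed limit or range.

## Working session

There is one attempt and no reset: what is moved stays moved. The work goes in short steps, Python scripts to look and compute and a tool call to move; the robot and the scene stay as the last step left them, time stands still between calls to the robot, and variables do not carry over. Pictures are saved under pics/ and viewed, at most 10 in all, crops included, and the job is handed in when it is done.

Besides the shell and the picture viewer there is one more tool, called after "Emit:" as name([rows], argument=value, ...), one row to a line, values as JSON. apply_moves: Moves the arm, as the interface text tells. Shifts and turns lie within -1 to 1; 1 stands for 150 mm of shift or 0.08 rad of turn. Its arguments: {"type":"object","properties":{"targets":{"type":"array","items":{"type":"object","properties":{"dx":{"type":"number"},"dy":{"type":"number"},"dz":{"type":"number"},"rx":{"type":"number"},"ry":{"type":"number"},"rz":{"type":"number"},"claw":{"type":"number"}}}},"squeeze":{"type":"number"}},"required":["targets"]}

```bash
ls; mkdir -p pics; cat > h.py <<'E'
import numpy as np, cv2
from plant import r
def cloud(c):
    z=c["z_map"];K=np.array(c["mtx"]);h,w=z.shape
    u,v=np.meshgrid(np.arange(w),np.arange(h))
    p=np.stack([u,v],-1).reshape(-1,1,2).astype(np.float64)
    n=cv2.undistortPoints(p,K,np.array([c["k1"],0,0,0,0.])).reshape(h,w,2)
    P=np.dstack([n*z[...,None],z])
    A=np.array(c["attitude"])
    if A.shape!=(3,3):
        from scipy.spatial.transform import Rotation as R
        A=R.from_euler('xyz',A).as_matrix()
    W=P@A.T+np.array(c["eye"]); W[z==0]=np.nan
    return W
def save(c,n): cv2.imwrite(f"pics/{n}.png",c["image"][...,::-1])
E
python3 - <<'E'
from h import *
np.set_printoptions(precision=4,suppress=True)
for n in("top","scene"):
    c=r.capture(n);save(c,n+"0");np.savez(n+"0.npz",W=cloud(c),im=c["image"])
    print(n,c["eye"],c["attitude"],c["mtx"],c["k1"])
print(r.get_state())
E
```

```text
pics
top [ 0.4252 -0.018   0.9293] [-3.0068  0.0354 -1.5793] [[462.254    0.     257.2358]
 [  0.     462.254  195.5291]
 [  0.       0.       1.    ]] -0.16639820404400132
scene [ 0.202  -0.4423  0.7336] [-2.4747 -0.0172 -0.6407] [[364.3785   0.     255.4293]
 [  0.     364.3785 193.0008]
 [  0.       0.       1.    ]] -0.07926251600648403
{'clock': 0.1, 'q': array([ 1.2945,  0.4179, -0.0103,  1.6141,  0.0047,  1.1107, -0.053 ]), 'qvel': array([-0.0003, -0.0021,  0.0002, -0.0016, -0.0006,  0.0012, -0.0006]), 'effort': array([  0.0008, -85.2584,   0.6398, -42.6702,  -0.049 ,   0.0164,
         0.    ]), 'tcp_pos': array([ 0.1453, -0.6075,  0.2049]), 'orientation': array([-3.1405,  0.0001,  0.2348]), 'wrist_force': array([ 0.6901,  1.0894, -0.3405]), 'torque': array([-0.0093, -0.0181, -0.0123]), 'grasp_force': 0.0, 'grip_width': 0.09361331751737928}
```

View pics/top0.png

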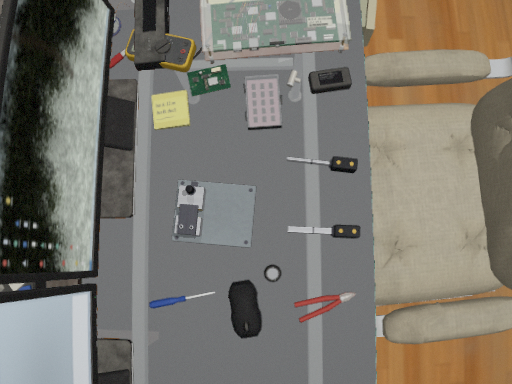

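View pics/scene0.png

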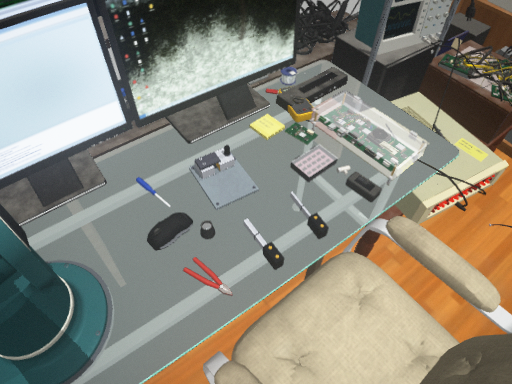

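The top view shows the fixture at (215,213), with its jaws on the left, the post at (190,189) and bare plate to the right. The gauges are at (325,162) and (325,230), and the upper one has the thinner-looking blade. Next I'll measure them.

```bash
python3 - <<'E'
from h import *
np.set_printoptions(precision=4,suppress=True)
d=np.load("top0.npz");W=d["W"];im=d["im"]
def reg(u0,v0,u1,v1): return W[v0:v1,u0:u1].reshape(-1,3)
desk=reg(265,170,285,260);print("desk z",np.nanmedian(desk,0),np.nanstd(desk[:,2]))
def rect(P,n):
    (c,s,a)=cv2.minAreaRect((P[:,:2]*1000).astype(np.float32));print(n,len(P),np.array(c),np.array(s),a,"z",np.nanmedian(P[:,2]))
for n,b in dict(g1=(284,148,362,178),g2=(284,218,366,244)).items():
    P=reg(*b);P=P[np.isfinite(P[:,0])]
    H=P[P[:,2]>.026];B=P[(P[:,2]>.011)&(P[:,2]<.024)]
    rect(H,n+" handle");rect(B,n+" blade")
    Q=P[P[:,2]>.011];m=Q[:,:2].mean(0);_,_,V=np.linalg.svd(Q[:,:2]-m);print("axis",V[0],np.arctan2(V[0,1],V[0,0]))
P=reg(168,174,262,250);P=P[np.isfinite(P[:,0])]
rect(P[(P[:,2]>.006)&(P[:,2]<.015)],"plate");rect(P[P[:,2]>.005],"fix");rect(P[(P[:,2]>.03)&(P[:,2]<.041)],"jaws");rect(P[(P[:,2]>.042)&(P[:,2]<.052)],"bridge");rect(P[P[:,2]>.057],"post")
a=cv2.resize(im[140:255,165:375][...,::-1],None,fx=3.8,fy=3.8,interpolation=cv2.INTER_CUBIC);cv2.imwrite("pics/topcrop.png",a)
E
```

```text
desk z [ 0.5118 -0.0208  0.0003] 0.001647908729051799
g1 handle 341 [ 609.8819 -158.4635] [53.607  24.4199] 82.5100326538086 z 0.03613116573211983
g1 blade 202 [ 613.2503 -114.5807] [136.7477  13.9725] 76.68130493164062 z 0.020600462297972577
axis [0.1403 0.9901] 1.4300642540536175
g2 handle 343 [ 476.2393 -120.2078] [127.8764  23.5837] 88.91407012939453 z 0.03627568561405892
g2 blade 280 [ 477.4745 -114.0945] [135.8498  19.0331] 82.8722915649414 z 0.021046444174199985
axis [0.0656 0.9978] 1.505163021084281
plate 3612 [522.0706 101.4418] [161.2031 136.3856] 84.6513671875 z 0.010475786318227653
fix 4912 [515.6575 100.2498] [171.0703 136.4743] 89.07813262939453 z 0.01120163249294337
jaws 561 [520.0992 146.9217] [51.1001 95.8211] 84.36287689208984 z 0.03841807372780259
bridge 575 [518.656  148.8785] [40.7255 92.6477] 86.82719421386719 z 0.04646883026343107
post 47 [558.6844 142.4686] [12.9409 12.2298] 43.78849792480469 z 0.0652695183699763
```

View pics/topcrop.png

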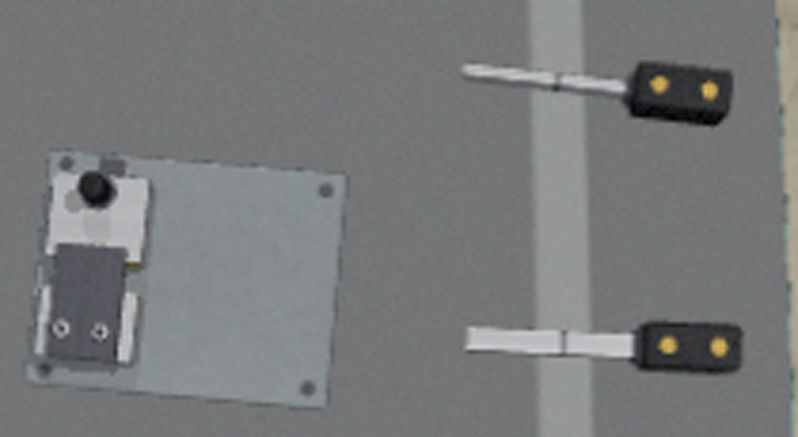

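Far gauge (x≈0.61) is the thin one: blade tip at crop (463,70), line at (557,81). The plate corners are at crop (50,150), (347,174), (326,407) and (27,383), and the post is at (96,188). Intersecting these rays with the known heights should refine the poses.

```bash
cat >> h.py <<'E'
from scipy.spatial.transform import Rotation as Rot
def ray(c,uv,z):
    n=cv2.undistortPoints(np.array(uv,float).reshape(-1,1,2),np.array(c["mtx"]),np.array([c["k1"],0,0,0,0.])).reshape(-1,2)
    d=np.c_[n,np.ones(len(n))]@Rot.from_euler('xyz',c["attitude"]).as_matrix().T
    e=np.array(c["eye"]);return e+d*((np.atleast_1d(z)-e[2])/d[:,2])[:,None]
def fit2(src,dst):
    a=src.mean(0);b=dst.mean(0);M=(src-a).T@(dst-b);th=np.arctan2(M[0,1]-M[1,0],M[0,0]+M[1,1])
    R=np.array([[np.cos(th),-np.sin(th)],[np.sin(th),np.cos(th)]]);t=b-R@a
    return th,t,R,dst-(src@R.T+t)
E
python3 - <<'E'
from h import *
np.set_printoptions(precision=4,suppress=True)
c=r.capture("top");o=np.array([165,140])-.37
px=lambda l:np.array(l)/3.8+o
P=ray(c,px([(50,150),(347,174),(326,407),(27,383)]),.010)[:,:2]
S=np.array([(60,-75),(-100,-75),(-100,50),(60,50)])/1000
th,t,R,e=fit2(S,P);print("fixture",th,t,"\n",e)
W=cloud(c);q=W[174:250,168:262].reshape(-1,3);post=q[q[:,2]>.057].mean(0)
print("post fix",(post[:2]-t)@R, "ray",(ray(c,px([(96,188)]),.065)[0,:2]-t)@R)
g=W[148:178,284:362].reshape(-1,3);H=g[g[:,2]>.032][:,:2];B=g[(g[:,2]>.017)&(g[:,2]<.024)][:,:2]
tip,line=ray(c,px([(463,70),(557,81)]),.021)[:,:2]
screws=ray(c,px([(659,84),(709,90)]),.036)[:,:2]
print("tip",tip,"line",line,np.linalg.norm(tip-line),"screws",screws,"Hmean",H.mean(0))
for a,b in((line,tip),(screws.mean(0),tip),(H.mean(0),tip)):
    v=b-a;print(np.arctan2(v[1],v[0]),np.linalg.norm(v))
s=cv2.minAreaRect((H*1000).astype(np.float32));print(s)
b=B;m=np.median(b,0);print("blade med",m,len(b))
print("clock",r.get_state()["clock"])
E
```

```text
fixture 1.4797373597751589 [0.506  0.1224] 
 [[ 0.0001  0.0001]
 [-0.0008 -0.0001]
 [ 0.0008  0.0005]
 [-0.0002 -0.0005]]
post fix [ 0.0247 -0.0506] ray [ 0.0222 -0.049 ]
tip [ 0.6238 -0.0462] line [ 0.6172 -0.0957] 0.04987630557255193 screws [[ 0.6118 -0.1473]
 [ 0.6084 -0.1733]] Hmean [ 0.6098 -0.1595]
1.4379622081307997 0.04987630557255193
1.4509044066750647 0.11492939210581443
1.4476900644876738 0.11412608386274545
((610.1854858398438, -160.0089111328125), (51.1575927734375, 24.17291831970215), 83.41602325439453)
blade med [ 0.6183 -0.0951] 158
clock 0.15
```

Emit:
apply_moves([
  {"dx": 0.28, "dy": -0.165, "claw": 1},
  {"dx": 0.28, "dy": -0.165, "claw": 1},
  {"dx": 0.28, "dy": -0.165, "claw": 1},
  {"dx": 0.28, "dy": -0.165, "claw": 1},
  {"dx": 0.28, "dy": -0.165, "claw": 1},
  {"dx": 0.28, "dy": -0.165, "claw": 1},
  {"dx": 0.28, "dy": -0.165, "claw": 1},
  {"dx": 0.28, "dy": -0.165, "claw": 1},
  {"dx": 0.28, "dy": -0.165, "claw": 1},
  {"dx": 0.28, "dy": -0.165, "claw": 1},
  {"dx": 0.28, "dy": -0.165, "claw": 1},
  {"dx": 0.28, "dy": -0.165, "claw": 1},
])

```text
invalid input at $.targets[0]: expected keys dx, dy, dz, rx, ry, rz, claw
```

Emit:
apply_moves([
  {"rz": -1, "claw": 1},
  {"rz": -1, "claw": 1},
  {"rz": -1, "claw": 1},
  {"rz": -1, "claw": 1},
  {"rz": -1, "claw": 1},
  {"rz": -1, "claw": 1},
  {"rz": -1, "claw": 1},
  {"rz": -1, "claw": 1},
  {"rz": -1, "claw": 1},
  {"rz": -1, "claw": 1},
  {"rz": -1, "claw": 1},
  {"rz": -1, "claw": 1},
])

```text
invalid input at $.targets[0]: expected keys dx, dy, dz, rx, ry, rz, claw
```

Emit:
apply_moves([
  {"rz": -1, "claw": 1},
  {"rz": -1, "claw": 1},
  {"rz": -1, "claw": 1},
  {"claw": 1},
  {"claw": 1},
])

```text
invalid input at $.targets[0]: expected keys dx, dy, dz, rx, ry, rz, claw
```

```bash
cat >> h.py <<'E'
def plan(xyz,yaw):
    s=r.get_state();R=Rot.from_euler('xyz',s["orientation"])
    T=Rot.from_euler('xyz',[np.pi,0,yaw])
    d=R.inv().apply(np.array(xyz)-s["tcp_pos"]);w=(R.inv()*T).as_rotvec()
    np.set_printoptions(precision=4,suppress=True)
    print("tcp",s["tcp_pos"],s["orientation"],"F",s["wrist_force"],"w",s["grip_width"],"t",s["clock"]);print("shift units",d/.15,"turn units",w/.08)
E
python3 -c "
from h import *
plan([.610,-.160,.008],1.448)"
```

```text
tcp [ 0.1453 -0.6076  0.205 ] [-3.1407  0.0001  0.2349] F [-0.6382  0.1483  1.0394] w 0.09434354709657422 t 0.15
shift units [ 3.7072 -2.1801  1.315 ] turn units [ -0.0102  -0.006  -15.1644]
```

Emit:
apply_moves([
  {"dx": 0.28, "dy": -0.165, "dz": 0, "rx": 0, "ry": 0, "rz": 0, "claw": 1},
  {"dx": 0.28, "dy": -0.165, "dz": 0, "rx": 0, "ry": 0, "rz": 0, "claw": 1},
  {"dx": 0.28, "dy": -0.165, "dz": 0, "rx": 0, "ry": 0, "rz": 0, "claw": 1},
  {"dx": 0.28, "dy": -0.165, "dz": 0, "rx": 0, "ry": 0, "rz": 0, "claw": 1},
  {"dx": 0.28, "dy": -0.165, "dz": 0, "rx": 0, "ry": 0, "rz": 0, "claw": 1},
  {"dx": 0.28, "dy": -0.165, "dz": 0, "rx": 0, "ry": 0, "rz": 0, "claw": 1},
  {"dx": 0.28, "dy": -0.165, "dz": 0, "rx": 0, "ry": 0, "rz": 0, "claw": 1},
  {"dx": 0.28, "dy": -0.165, "dz": 0, "rx": 0, "ry": 0, "rz": 0, "claw": 1},
  {"dx": 0.28, "dy": -0.165, "dz": 0, "rx": 0, "ry": 0, "rz": 0, "claw": 1},
  {"dx": 0.28, "dy": -0.165, "dz": 0, "rx": 0, "ry": 0, "rz": 0, "claw": 1},
  {"dx": 0.28, "dy": -0.165, "dz": 0, "rx": 0, "ry": 0, "rz": 0, "claw": 1},
  {"dx": 0.28, "dy": -0.165, "dz": 0, "rx": 0, "ry": 0, "rz": 0, "claw": 1},
])

```text
clock: 1.35
tcp_pos: [0.5675, -0.2002, 0.2054]
orientation: [-3.142, 0.0, 0.235]
wrist_force: [0.2, -0.8, 0.0]
grip_width: 0.0937
grasp_force: 0.0
```

Emit:
apply_moves([
  {"dx": 0, "dy": 0, "dz": 0, "rx": 0, "ry": 0, "rz": -1, "claw": 1},
  {"dx": 0, "dy": 0, "dz": 0, "rx": 0, "ry": 0, "rz": -1, "claw": 1},
  {"dx": 0, "dy": 0, "dz": 0, "rx": 0, "ry": 0, "rz": -1, "claw": 1},
  {"dx": 0, "dy": 0, "dz": 0, "rx": 0, "ry": 0, "rz": -1, "claw": 1},
  {"dx": 0, "dy": 0, "dz": 0, "rx": 0, "ry": 0, "rz": -1, "claw": 1},
  {"dx": 0, "dy": 0, "dz": 0, "rx": 0, "ry": 0, "rz": -1, "claw": 1},
  {"dx": 0, "dy": 0, "dz": 0, "rx": 0, "ry": 0, "rz": -1, "claw": 1},
  {"dx": 0, "dy": 0, "dz": 0, "rx": 0, "ry": 0, "rz": -1, "claw": 1},
  {"dx": 0, "dy": 0, "dz": 0, "rx": 0, "ry": 0, "rz": -1, "claw": 1},
  {"dx": 0, "dy": 0, "dz": 0, "rx": 0, "ry": 0, "rz": -1, "claw": 1},
  {"dx": 0, "dy": 0, "dz": 0, "rx": 0, "ry": 0, "rz": -1, "claw": 1},
  {"dx": 0, "dy": 0, "dz": 0, "rx": 0, "ry": 0, "rz": -1, "claw": 1},
])

```text
clock: 2.55
tcp_pos: [0.5663, -0.2017, 0.2052]
orientation: [-3.141, 0.0, 1.198]
wrist_force: [-0.9, 0.4, -0.2]
grip_width: 0.094
grasp_force: 0.0
```

Emit:
apply_moves([
  {"dx": 0, "dy": 0, "dz": 0, "rx": 0, "ry": 0, "rz": -1, "claw": 1},
  {"dx": 0, "dy": 0, "dz": 0, "rx": 0, "ry": 0, "rz": -1, "claw": 1},
  {"dx": 0, "dy": 0, "dz": 0, "rx": 0, "ry": 0, "rz": -1, "claw": 1},
  {"dx": 0, "dy": 0, "dz": 0, "rx": 0, "ry": 0, "rz": 0, "claw": 1},
  {"dx": 0, "dy": 0, "dz": 0, "rx": 0, "ry": 0, "rz": 0, "claw": 1},
])

```text
clock: 3.05
tcp_pos: [0.5663, -0.2018, 0.2053]
orientation: [-3.141, -0.0, 1.432]
wrist_force: [-0.8, -0.8, 0.1]
grip_width: 0.0942
grasp_force: 0.0
```

```bash
python3 -c "
from h import *
plan([.610,-.160,.008],1.448)"
```

```text
tcp [ 0.5663 -0.2018  0.2053] [-3.1412 -0.0002  1.4322] F [-0.7581 -0.8437  0.0993] w 0.09416643255293482 t 3.05
shift units [0.3159 0.2503 1.3151] turn units [-0.0048 -0.0024 -0.1979]
```

Emit:
apply_moves([
  {"dx": 0.16, "dy": 0.125, "dz": 0.1, "rx": 0, "ry": 0, "rz": -0.2, "claw": 1},
  {"dx": 0.156, "dy": 0.125, "dz": 0.1, "rx": 0, "ry": 0, "rz": 0, "claw": 1},
  {"dx": 0, "dy": 0, "dz": 0.2, "rx": 0, "ry": 0, "rz": 0, "claw": 1},
  {"dx": 0, "dy": 0, "dz": 0.2, "rx": 0, "ry": 0, "rz": 0, "claw": 1},
  {"dx": 0, "dy": 0, "dz": 0.2, "rx": 0, "ry": 0, "rz": 0, "claw": 1},
  {"dx": 0, "dy": 0, "dz": 0.2, "rx": 0, "ry": 0, "rz": 0, "claw": 1},
  {"dx": 0, "dy": 0, "dz": 0.15, "rx": 0, "ry": 0, "rz": 0, "claw": 1},
  {"dx": 0, "dy": 0, "dz": 0.1, "rx": 0, "ry": 0, "rz": 0, "claw": 1},
  {"dx": 0, "dy": 0, "dz": 0.06, "rx": 0, "ry": 0, "rz": 0, "claw": 1},
  {"dx": 0, "dy": 0, "dz": 0, "rx": 0, "ry": 0, "rz": 0, "claw": 1},
  {"dx": 0, "dy": 0, "dz": 0, "rx": 0, "ry": 0, "rz": 0, "claw": 1},
])

```text
clock: 4.15
tcp_pos: [0.6103, -0.1595, 0.0098]
orientation: [3.141, 0.0, 1.45]
wrist_force: [-0.6, 1.2, -0.3]
grip_width: 0.0938
grasp_force: 0.0
```

Emit:
apply_moves([
  {"dx": 0, "dy": 0, "dz": 0, "rx": 0, "ry": 0, "rz": 0, "claw": -0.4},
  {"dx": 0, "dy": 0, "dz": 0, "rx": 0, "ry": 0, "rz": 0, "claw": -0.7},
  {"dx": 0, "dy": 0, "dz": 0, "rx": 0, "ry": 0, "rz": 0, "claw": -1},
  {"dx": 0, "dy": 0, "dz": 0, "rx": 0, "ry": 0, "rz": 0, "claw": -1},
  {"dx": 0, "dy": 0, "dz": 0, "rx": 0, "ry": 0, "rz": 0, "claw": -1},
  {"dx": 0, "dy": 0, "dz": 0, "rx": 0, "ry": 0, "rz": 0, "claw": -1},
  {"dx": 0, "dy": 0, "dz": 0, "rx": 0, "ry": 0, "rz": 0, "claw": -1},
  {"dx": 0, "dy": 0, "dz": 0, "rx": 0, "ry": 0, "rz": 0, "claw": -1},
  {"dx": 0, "dy": 0, "dz": 0, "rx": 0, "ry": 0, "rz": 0, "claw": -1},
  {"dx": 0, "dy": 0, "dz": 0, "rx": 0, "ry": 0, "rz": 0, "claw": -1},
], squeeze=20)

```text
clock: 5.15
tcp_pos: [0.6097, -0.1595, 0.0089]
orientation: [-3.141, -0.0, 1.451]
wrist_force: [0.1, -0.1, 0.3]
grip_width: 0.0239
grasp_force: 20.0
```

Emit:
apply_moves([
  {"dx": 0, "dy": 0, "dz": -0.15, "rx": 0, "ry": 0, "rz": 0, "claw": -1},
  {"dx": 0, "dy": 0, "dz": -0.2, "rx": 0, "ry": 0, "rz": 0, "claw": -1},
  {"dx": 0, "dy": 0, "dz": -0.15, "rx": 0, "ry": 0, "rz": 0, "claw": -1},
  {"dx": 0, "dy": 0, "dz": 0, "rx": 0, "ry": 0, "rz": 0, "claw": -1},
  {"dx": 0, "dy": 0, "dz": 0, "rx": 0, "ry": 0, "rz": 0, "claw": -1},
])

```text
clock: 5.65
tcp_pos: [0.6095, -0.1596, 0.0836]
orientation: [-3.142, 0.0, 1.451]
wrist_force: [0.2, -0.0, -2.4]
grip_width: 0.0239
grasp_force: 20.0
```

```bash
cat >> h.py <<'E'
TF=np.array([.506,.1224]);YF=1.4797
def fx(x,y): # fixture mm -> world xy
    return TF+Rot.from_euler('z',YF).as_matrix()[:2,:2]@np.array([x,y])/1000
def tofix(p): return Rot.from_euler('z',-YF).as_matrix()[:2,:2]@(np.array(p)[:2]-TF)*1000
E
python3 -c "
from h import *
plan([*fx(-127,-6.5),.084],YF)
"
```

```text
tcp [ 0.6095 -0.1596  0.0836] [-3.1415  0.0002  1.4507] F [ 0.2231 -0.0178 -2.432 ] w 0.023880816957832895 t 5.65
shift units [ 0.939  -0.8425 -0.003 ] turn units [-0.0009  0.0026 -0.3626]
```

Emit:
apply_moves([
  {"dx": 0.1, "dy": -0.09, "dz": 0, "rx": 0, "ry": 0, "rz": 0, "claw": -1},
  {"dx": 0.15, "dy": -0.135, "dz": 0, "rx": 0, "ry": 0, "rz": 0, "claw": -1},
  {"dx": 0.15, "dy": -0.135, "dz": 0, "rx": 0, "ry": 0, "rz": 0, "claw": -1},
  {"dx": 0.15, "dy": -0.135, "dz": 0, "rx": 0, "ry": 0, "rz": 0, "claw": -1},
  {"dx": 0.15, "dy": -0.135, "dz": 0, "rx": 0, "ry": 0, "rz": 0, "claw": -1},
  {"dx": 0.15, "dy": -0.135, "dz": 0, "rx": 0, "ry": 0, "rz": 0, "claw": -1},
  {"dx": 0.09, "dy": -0.077, "dz": 0, "rx": 0, "ry": 0, "rz": -0.36, "claw": -1},
  {"dx": 0, "dy": 0, "dz": 0.15, "rx": 0, "ry": 0, "rz": 0, "claw": -1},
  {"dx": 0, "dy": 0, "dz": 0, "rx": 0, "ry": 0, "rz": 0, "claw": -1},
  {"dx": 0, "dy": 0, "dz": 0, "rx": 0, "ry": 0, "rz": 0, "claw": -1},
  {"dx": 0, "dy": 0, "dz": 0, "rx": 0, "ry": 0, "rz": 0, "claw": -1},
])

```text
clock: 6.75
tcp_pos: [0.5016, -0.0048, 0.0618]
orientation: [3.141, -0.0, 1.479]
wrist_force: [-0.4, 0.1, -1.3]
grip_width: 0.024
grasp_force: 20.0
```

```bash
python3 -c "
from h import *
plan([*fx(-127,-6.5),.0215],YF)
c=r.capture('top');save(c,'top1')
a=cv2.resize(c['image'][165:265,165:305][...,::-1],None,fx=5,fy=5,interpolation=cv2.INTER_CUBIC);cv2.imwrite('pics/c1.png',a)
c=r.capture('scene')
a=cv2.resize(c['image'][140:240,170:290][...,::-1],None,fx=5,fy=5,interpolation=cv2.INTER_CUBIC);cv2.imwrite('pics/s1.png',a)
"
```

```text
tcp [ 0.5016 -0.0048  0.0618] [ 3.1415 -0.0002  1.4792] F [-0.3843  0.1136 -1.2702] w 0.023980983128922724 t 6.75
shift units [ 0.0002 -0.0048  0.2687] turn units [ 0.0013 -0.0022 -0.0057]
```

View pics/c1.png

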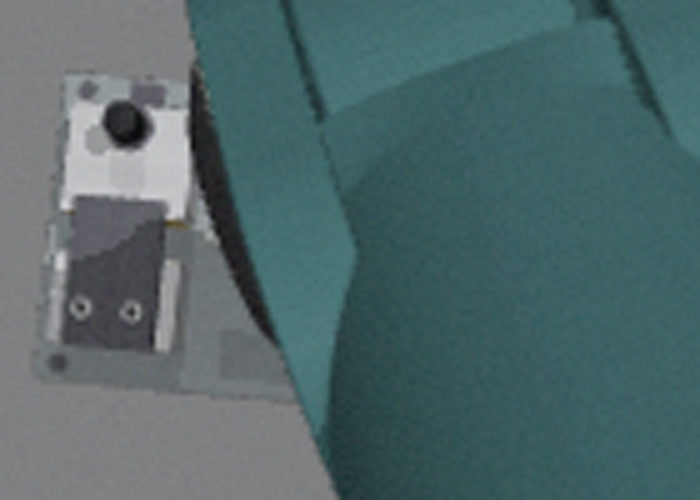

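View pics/s1.png

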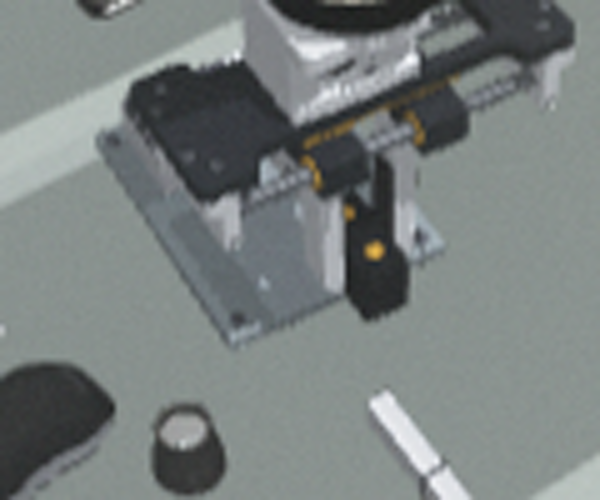

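The gauge is held upright in front of the gap. In the scene crop the handle is at (375,260), and in the top crop the blade tip is just right of the gap mouth at (205,215). I'll lower it and start the insertion slowly.

Emit:
apply_moves([
  {"dx": 0, "dy": -0.005, "dz": 0.14, "rx": 0, "ry": 0, "rz": 0, "claw": -1},
  {"dx": 0, "dy": 0, "dz": 0.12, "rx": 0, "ry": 0, "rz": 0, "claw": -1},
  {"dx": 0, "dy": 0, "dz": 0, "rx": 0, "ry": 0, "rz": 0, "claw": -1},
  {"dx": 0.04, "dy": 0, "dz": 0, "rx": 0, "ry": 0, "rz": 0, "claw": -1},
  {"dx": 0.04, "dy": 0, "dz": 0, "rx": 0, "ry": 0, "rz": 0, "claw": -1},
  {"dx": 0.04, "dy": 0, "dz": 0, "rx": 0, "ry": 0, "rz": 0, "claw": -1},
  {"dx": 0.04, "dy": 0, "dz": 0, "rx": 0, "ry": 0, "rz": 0, "claw": -1},
  {"dx": 0, "dy": 0, "dz": 0, "rx": 0, "ry": 0, "rz": 0, "claw": -1},
])

```text
clock: 7.65
tcp_pos: [0.5029, 0.0207, 0.0228]
orientation: [3.141, -0.0, 1.481]
wrist_force: [0.0, 0.0, -1.8]
grip_width: 0.0238
grasp_force: 20.0
```

```bash
python3 -c "
from h import *
plan([*fx(-65,-6.5),.0193],YF)
"
```

```text
tcp [0.5029 0.0207 0.0228] [ 3.1411 -0.0004  1.4809] F [ 0.009   0.0013 -1.7605] w 0.023803214725805707 t 7.65
shift units [0.2437 0.0027 0.0235] turn units [ 0.0066 -0.0047  0.0149]
```

No contact so far, with the tip about 13 mm inside. I'll carry on.

Emit:
apply_moves([
  {"dx": 0.04, "dy": 0, "dz": 0, "rx": 0, "ry": 0, "rz": 0, "claw": -1},
  {"dx": 0.04, "dy": 0, "dz": 0, "rx": 0, "ry": 0, "rz": 0, "claw": -1},
  {"dx": 0.04, "dy": 0, "dz": 0, "rx": 0, "ry": 0, "rz": 0, "claw": -1},
  {"dx": 0.04, "dy": 0, "dz": 0, "rx": 0, "ry": 0, "rz": 0, "claw": -1},
  {"dx": 0.04, "dy": 0, "dz": 0, "rx": 0, "ry": 0, "rz": 0, "claw": -1},
  {"dx": 0.04, "dy": 0, "dz": 0, "rx": 0, "ry": 0, "rz": 0, "claw": -1},
  {"dx": 0, "dy": 0, "dz": 0, "rx": 0, "ry": 0, "rz": 0, "claw": -1},
  {"dx": 0, "dy": 0, "dz": 0.012, "rx": 0, "ry": 0, "rz": 0, "claw": -1},
  {"dx": 0, "dy": 0, "dz": 0.01, "rx": 0, "ry": 0, "rz": 0, "claw": -1},
  {"dx": 0, "dy": 0, "dz": 0, "rx": 0, "ry": 0, "rz": 0, "claw": -1},
  {"dx": 0, "dy": 0, "dz": 0, "rx": 0, "ry": 0, "rz": 0, "claw": -1},
])

```text
clock: 8.75
tcp_pos: [0.5059, 0.0553, 0.0191]
orientation: [-3.141, -0.0, 1.479]
wrist_force: [0.1, -0.5, -1.9]
grip_width: 0.024
grasp_force: 20.0
```

```bash
python3 -c "
from h import *
plan([*fx(-65,-6.5),.0193],YF)
"
```

```text
tcp [0.5059 0.0553 0.0191] [-3.1414 -0.      1.4793] F [ 0.1243 -0.4675 -1.8958] w 0.023980911785575248 t 8.75
shift units [ 0.0125  0.0035 -0.0016] turn units [-0.0027 -0.0005 -0.005 ]
```

Emit:
apply_moves([
  {"dx": 0.012, "dy": 0, "dz": 0.005, "rx": 0, "ry": 0, "rz": 0, "claw": -1},
  {"dx": 0, "dy": 0, "dz": 0, "rx": 0, "ry": 0, "rz": 0, "claw": -1},
  {"dx": 0, "dy": 0, "dz": 0, "rx": 0, "ry": 0, "rz": 0, "claw": -1},
])

```text
clock: 9.05
tcp_pos: [0.5062, 0.0562, 0.0188]
orientation: [3.142, 0.001, 1.479]
wrist_force: [-2.7, -6.5, 9.8]
grip_width: 0.0242
grasp_force: 20.0
```

Emit:
apply_moves([
  {"dx": 0, "dy": 0, "dz": 0, "rx": 0, "ry": 0, "rz": 0, "claw": -0.3},
  {"dx": 0, "dy": 0, "dz": 0, "rx": 0, "ry": 0, "rz": 0, "claw": -0.1},
  {"dx": 0, "dy": 0, "dz": 0, "rx": 0, "ry": 0, "rz": 0, "claw": 0.1},
  {"dx": 0, "dy": 0, "dz": 0, "rx": 0, "ry": 0, "rz": 0, "claw": 0.1},
  {"dx": 0, "dy": 0, "dz": 0, "rx": 0, "ry": 0, "rz": 0, "claw": 0.1},
  {"dx": 0, "dy": 0, "dz": -0.1, "rx": 0, "ry": 0, "rz": 0, "claw": 0.1},
  {"dx": 0, "dy": 0, "dz": -0.2, "rx": 0, "ry": 0, "rz": 0, "claw": 0.1},
  {"dx": 0, "dy": 0, "dz": -0.3, "rx": 0, "ry": 0, "rz": 0, "claw": 0.1},
  {"dx": 0, "dy": 0, "dz": -0.2, "rx": 0, "ry": 0, "rz": 0, "claw": -1},
])

```text
clock: 9.95
tcp_pos: [0.5064, 0.0577, 0.1418]
orientation: [3.14, -0.001, 1.48]
wrist_force: [0.4, 0.4, -0.6]
grip_width: 0.0467
grasp_force: 0.0
```

Emit:
apply_moves([
  {"dx": -0.3, "dy": 0, "dz": 0, "rx": 0, "ry": 0, "rz": 0, "claw": -1},
  {"dx": -0.3, "dy": 0, "dz": 0, "rx": 0, "ry": 0, "rz": 0, "claw": -1},
  {"dx": -0.3, "dy": 0, "dz": 0, "rx": 0, "ry": 0, "rz": 0, "claw": -1},
  {"dx": -0.3, "dy": 0, "dz": 0, "rx": 0, "ry": 0, "rz": 0, "claw": -1},
  {"dx": -0.3, "dy": 0, "dz": 0, "rx": 0, "ry": 0, "rz": 0, "claw": -1},
  {"dx": 0, "dy": 0, "dz": 0, "rx": 0, "ry": 0, "rz": 0, "claw": -1},
  {"dx": 0, "dy": 0, "dz": 0, "rx": 0, "ry": 0, "rz": 0, "claw": -1},
])

```text
clock: 10.65
tcp_pos: [0.4855, -0.1675, 0.1392]
orientation: [3.141, -0.0, 1.478]
wrist_force: [1.2, 0.9, -0.5]
grip_width: 0.0006
grasp_force: 0.0
```

```bash
python3 -c "
from h import *
plan([*fx(25,-82),.12],YF)
c=r.capture('top');W=cloud(c)
a=cv2.resize(c['image'][165:265,165:305][...,::-1],None,fx=5,fy=5,interpolation=cv2.INTER_CUBIC);cv2.imwrite('pics/c2.png',a)
q=W[170:250,168:262].reshape(-1,3);p=q[q[:,2]>.057];print('post',len(p),tofix(p.mean(0)))
"
```

```text
tcp [ 0.4855 -0.1675  0.1392] [ 3.1411 -0.0001  1.4779] F [ 1.2347  0.8694 -0.4994] w 0.0005519284078483747 t 10.65
shift units [2.1044 0.5032 0.1286] turn units [ 0.0063 -0.0017 -0.023 ]
post 47 [ 24.6506 -50.3301]
```

View pics/c2.png

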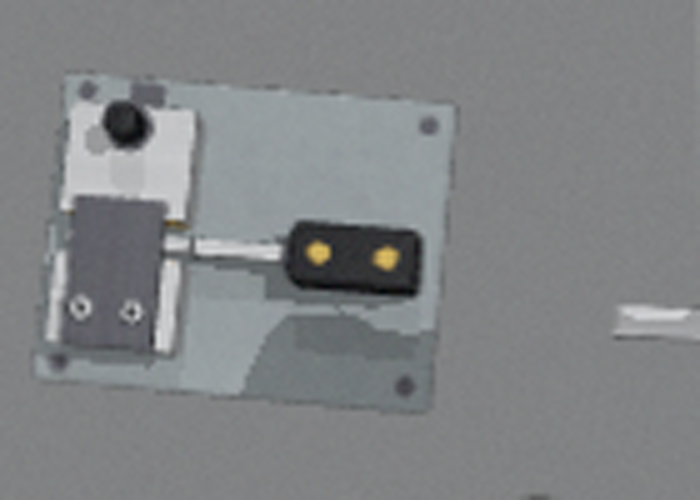

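The blade is in the gap. The dark line is at crop (192,245), the jaw front edges at (199,115)–(188,222) and (185,265)–(175,350), and the handle screws at (318,252) and (386,258). Now I'll measure the line offset.

```bash
python3 -c "
from h import *
np.set_printoptions(precision=4,suppress=True)
c=r.capture('top');o=np.array([165,165])-.4
f=lambda l,z:np.array([tofix(p) for p in ray(c,np.array(l)/5+o,z)])
print('line',f([(192,245)],.031));print('front sliding',f([(199,112),(188,222)],.038));print('front fixed',f([(185,265),(175,350)],.038))
s=f([(318,252),(386,258)],.046);print('screws',s,'mid (exp -65)',s.mean(0))
W=cloud(c);q=W[205:228,218:252].reshape(-1,3);q=q[q[:,2]>.04]
print(cv2.minAreaRect(np.array([tofix(p) for p in q],dtype=np.float32)),np.median(q[:,2]))
a=cv2.resize(c['image'][205:225,190:225],None,fx=20,fy=20,interpolation=cv2.INTER_CUBIC);cv2.imwrite('pics/c3.png',a[...,::-1])
g=c['image'][205:225,190:225].mean(-1).astype(int)
print(g[5:12,:25])
"
```

```text
line [[-2.0731 -7.2202]]
front sliding [[ -0.8311 -59.0757]
 [ -0.7569 -15.488 ]]
front fixed [[-1.216   1.3774]
 [-0.4917 34.6636]]
screws [[-53.5083  -7.2046]
 [-79.862   -6.9959]] mid (exp -65) [-66.6852  -7.1003]
((-67.51732635498047, -7.088483810424805), (49.38555145263672, 24.000255584716797), 1.0527890920639038) 0.046227971086672426
[[100 102 102 102 103  99 102  82  84  99  91  91  99 127 154 155 156 155
  155 155 154 156 154 153 155]
 [ 98 100 100 103 102 100  98  78 107 106 106 115 143 144 155 155 156 155
  154 153 153 154 154 154 154]
 [ 99 102 101 101 102  99 100  84 160 179 160 145 144 110 153 131 156 153
  156 156 154 155 156 156 156]
 [100 102 101 100 101 101 100 112 185 195 195 195 187 102 199 196 199 206
  202 184 181 186 175 161 146]
 [100 102 101 104  98 100  97 107 192 203 196 193 161 100 195 196 195 196
  196 196 196 195 195 194 195]
 [ 99 100 100 103 103  99  98  68 110 105 113 120 115  99 169 195 205 206
  201 201 203 203 199 197 198]
 [101 101 103 105  99  98  99  77 112 109 104 104 100  82  69 102 102  99
   87  94 106 108 109 121 142]]
```

The line reads about −1.5 ± 1 mm from the jaw faces, inside the 4 mm tolerance, and the gauge is standing square. Next I'll close the jaw by pushing the post with shut fingers.

Emit:
apply_moves([
  {"dx": 0.26, "dy": 0.063, "dz": 0, "rx": 0, "ry": 0, "rz": 0, "claw": -1},
  {"dx": 0.264, "dy": 0.063, "dz": 0, "rx": 0, "ry": 0, "rz": 0, "claw": -1},
  {"dx": 0.264, "dy": 0.063, "dz": 0, "rx": 0, "ry": 0, "rz": 0, "claw": -1},
  {"dx": 0.264, "dy": 0.063, "dz": 0, "rx": 0, "ry": 0, "rz": 0, "claw": -1},
  {"dx": 0.264, "dy": 0.063, "dz": 0, "rx": 0, "ry": 0, "rz": 0, "claw": -1},
  {"dx": 0.264, "dy": 0.063, "dz": 0, "rx": 0, "ry": 0, "rz": 0, "claw": -1},
  {"dx": 0.264, "dy": 0.063, "dz": 0, "rx": 0, "ry": 0, "rz": 0, "claw": -1},
  {"dx": 0.26, "dy": 0.063, "dz": 0, "rx": 0, "ry": 0, "rz": 0, "claw": -1},
  {"dx": 0, "dy": 0, "dz": 0.2, "rx": 0, "ry": 0, "rz": 0, "claw": -1},
  {"dx": 0, "dy": 0, "dz": 0, "rx": 0, "ry": 0, "rz": 0, "claw": -1},
  {"dx": 0, "dy": 0, "dz": 0, "rx": 0, "ry": 0, "rz": 0, "claw": -1},
])

```text
clock: 11.85
tcp_pos: [0.589, 0.1408, 0.1087]
orientation: [-3.14, 0.0, 1.48]
wrist_force: [-0.5, 0.4, 0.4]
grip_width: 0.0005
grasp_force: 0.0
```

```bash
python3 -c "
from h import *
plan([*fx(25,-82),.048],YF)
"
```

```text
tcp [0.589  0.1408 0.1087] [-3.1404  0.0003  1.4805] F [-0.4553  0.447   0.371 ] w 0.0005062692821534502 t 11.85
shift units [-0.0059  0.0074  0.4048] turn units [-0.0152  0.0036  0.0094]
```

Emit:
apply_moves([
  {"dx": 0, "dy": 0, "dz": 0.2, "rx": 0, "ry": 0, "rz": 0, "claw": -1},
  {"dx": 0, "dy": 0, "dz": 0.2, "rx": 0, "ry": 0, "rz": 0, "claw": -1},
  {"dx": 0, "dy": 0, "dz": 0, "rx": 0, "ry": 0, "rz": 0, "claw": -1},
  {"dx": 0, "dy": -0.03, "dz": 0, "rx": 0, "ry": 0, "rz": 0, "claw": -1},
  {"dx": 0, "dy": -0.02, "dz": 0, "rx": 0, "ry": 0, "rz": 0, "claw": -1},
  {"dx": 0, "dy": -0.01, "dz": 0, "rx": 0, "ry": 0, "rz": 0, "claw": -1},
  {"dx": 0, "dy": 0, "dz": 0, "rx": 0, "ry": 0, "rz": 0, "claw": -1},
])

```text
clock: 12.55
tcp_pos: [0.5809, 0.1414, 0.0495]
orientation: [3.14, -0.0, 1.48]
wrist_force: [-0.1, 0.4, 0.2]
grip_width: 0.0001
grasp_force: 0.0
```

Emit:
apply_moves([
  {"dx": 0, "dy": -0.01, "dz": 0, "rx": 0, "ry": 0, "rz": 0, "claw": -1},
  {"dx": 0, "dy": -0.01, "dz": 0, "rx": 0, "ry": 0, "rz": 0, "claw": -1},
  {"dx": 0, "dy": -0.01, "dz": 0, "rx": 0, "ry": 0, "rz": 0, "claw": -1},
  {"dx": 0, "dy": 0, "dz": 0, "rx": 0, "ry": 0, "rz": 0, "claw": -1},
])

```text
clock: 12.95
tcp_pos: [0.5763, 0.1418, 0.0485]
orientation: [3.141, -0.0, 1.48]
wrist_force: [1.6, 0.0, 1.4]
grip_width: 0.0002
grasp_force: 0.5
```

Emit:
apply_moves([
  {"dx": 0, "dy": -0.01, "dz": 0, "rx": 0, "ry": 0, "rz": 0, "claw": -1},
  {"dx": 0, "dy": -0.01, "dz": 0, "rx": 0, "ry": 0, "rz": 0, "claw": -1},
  {"dx": 0, "dy": -0.01, "dz": 0, "rx": 0, "ry": 0, "rz": 0, "claw": -1},
  {"dx": 0, "dy": -0.01, "dz": 0, "rx": 0, "ry": 0, "rz": 0, "claw": -1},
  {"dx": 0, "dy": 0, "dz": 0, "rx": 0, "ry": 0, "rz": 0, "claw": -1},
])

```text
clock: 13.45
tcp_pos: [0.57, 0.1424, 0.0485]
orientation: [-3.141, -0.0, 1.48]
wrist_force: [2.1, -0.0, 0.4]
grip_width: 0.0002
grasp_force: 0.7
```

Emit:
apply_moves([
  {"dx": 0, "dy": -0.01, "dz": 0, "rx": 0, "ry": 0, "rz": 0, "claw": -1},
  {"dx": 0, "dy": 0, "dz": 0, "rx": 0, "ry": 0, "rz": 0, "claw": -1},
])

```text
clock: 13.65
tcp_pos: [0.5688, 0.1425, 0.0485]
orientation: [3.141, -0.0, 1.48]
wrist_force: [4.4, 0.3, 1.4]
grip_width: 0.0003
grasp_force: 1.7
```

Emit:
apply_moves([
  {"dx": 0, "dy": -0.007, "dz": 0, "rx": 0, "ry": 0, "rz": 0, "claw": -1},
  {"dx": 0, "dy": 0, "dz": 0, "rx": 0, "ry": 0, "rz": 0, "claw": -1},
])

```text
clock: 13.85
tcp_pos: [0.5678, 0.1426, 0.0485]
orientation: [3.141, -0.0, 1.48]
wrist_force: [4.4, 0.2, 1.1]
grip_width: 0.0002
grasp_force: 2.2
```

Emit:
apply_moves([
  {"dx": 0, "dy": -0.007, "dz": 0, "rx": 0, "ry": 0, "rz": 0, "claw": -1},
  {"dx": 0, "dy": 0, "dz": 0, "rx": 0, "ry": 0, "rz": 0, "claw": -1},
])

```text
clock: 14.05
tcp_pos: [0.5676, 0.1426, 0.0486]
orientation: [3.14, -0.001, 1.479]
wrist_force: [9.7, -0.2, -2.5]
grip_width: 0.0004
grasp_force: 4.8
```

Emit:
apply_moves([
  {"dx": 0, "dy": -0.007, "dz": 0, "rx": 0, "ry": 0, "rz": 0, "claw": -1},
  {"dx": 0, "dy": 0, "dz": 0, "rx": 0, "ry": 0, "rz": 0, "claw": -1},
  {"dx": 0, "dy": 0, "dz": 0, "rx": 0, "ry": 0, "rz": 0, "claw": -1},
])

```text
clock: 14.35
tcp_pos: [0.5674, 0.1426, 0.0487]
orientation: [3.138, -0.001, 1.479]
wrist_force: [15.2, -0.3, -5.0]
grip_width: 0.0001
grasp_force: 7.6
```

Emit:
apply_moves([
  {"dx": 0, "dy": 0.05, "dz": 0, "rx": 0, "ry": 0, "rz": 0, "claw": -1},
  {"dx": 0, "dy": 0.1, "dz": 0, "rx": 0, "ry": 0, "rz": 0, "claw": -1},
  {"dx": 0, "dy": 0, "dz": -0.3, "rx": 0, "ry": 0, "rz": 0, "claw": -1},
  {"dx": 0, "dy": 0, "dz": -0.3, "rx": 0, "ry": 0, "rz": 0, "claw": -1},
  {"dx": -0.3, "dy": 0, "dz": 0, "rx": 0, "ry": 0, "rz": 0, "claw": -1},
  {"dx": -0.3, "dy": 0, "dz": 0, "rx": 0, "ry": 0, "rz": 0, "claw": -1},
  {"dx": -0.3, "dy": 0, "dz": 0, "rx": 0, "ry": 0, "rz": 0, "claw": -1},
  {"dx": -0.3, "dy": 0, "dz": 0, "rx": 0, "ry": 0, "rz": 0, "claw": -1},
  {"dx": -0.3, "dy": 0, "dz": 0, "rx": 0, "ry": 0, "rz": 0, "claw": -1},
  {"dx": -0.3, "dy": 0, "dz": 0, "rx": 0, "ry": 0, "rz": 0, "claw": -1},
  {"dx": -0.3, "dy": 0, "dz": 0, "rx": 0, "ry": 0, "rz": 0, "claw": -1},
  {"dx": 0, "dy": 0, "dz": 0, "rx": 0, "ry": 0, "rz": 0, "claw": -1},
])

```text
clock: 15.55
tcp_pos: [0.5574, -0.1796, 0.1376]
orientation: [-3.139, 0.002, 1.472]
wrist_force: [0.5, 0.3, -0.4]
grip_width: 0.0002
grasp_force: 0.0
```

```bash
python3 -c "
from h import *
plan([*fx(-110,-3),.032],YF)
c=r.capture('top');W=cloud(c)
a=cv2.resize(c['image'][165:265,165:305][...,::-1],None,fx=5,fy=5,interpolation=cv2.INTER_CUBIC);cv2.imwrite('pics/c4.png',a)
q=W[170:250,168:218].reshape(-1,3);p=q[q[:,2]>.057];print('post',len(p),tofix(p.mean(0)))
q=W[203:230,218:252].reshape(-1,3);q=q[q[:,2]>.04]
print(cv2.minAreaRect(np.array([tofix(p) for p in q],dtype=np.float32)),np.median(q[:,2]))
"
```

```text
tcp [ 0.5574 -0.1796  0.1376] [-3.1392  0.0016  1.4718] F [ 0.5138  0.2829 -0.4118] w 0.00024083820326669715 t 15.55
shift units [ 1.2373 -0.5126  0.7032] turn units [-0.0298  0.02   -0.0987]
post 46 [ 24.7404 -40.733 ]
((-67.2995376586914, -2.7457656860351562), (24.025739669799805, 50.005645751953125), 89.49040985107422) 0.0460936756824335
```

View pics/c4.png

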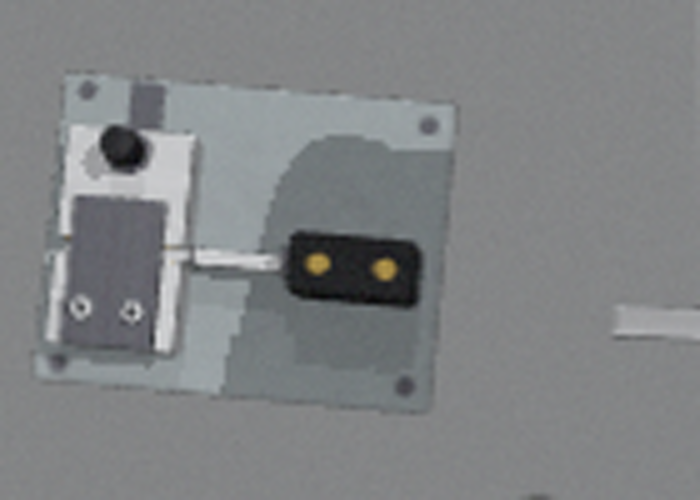

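The gap is closed to about 6 mm. The gauge stands upright and square, with its line about 1.3–2.3 mm short of the jaw faces, which is within tolerance. The arm is clear of everything, so I'm handing in.

```bash
python3 -c "
from plant import r
print(r.sign_off())"
```

```text
the job is handed in; nothing more can be done
None
```

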